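Open the slide-lid channel caddy and nest a channel

ROBOT

A 6-joint arm with a two-finger parallel gripper is mounted at the origin on the work surface. World frame = base frame: x ahead of the robot, y to its left, z up, the work surface at z = 0. Lengths are in m, angles in rad, forces in N, time in s.
With the tool pointing down it reaches from about 0.35 to 0.775 m from the base axis. Payload 7.3 kg.
Tool frame: the origin (TCP) lies at the very end of the fingers, on their centre line; the grasp point (between the pads) lies 19 mm behind it; z points along the fingers, y is the direction in which the jaws open and shut (so a half turn about z gives the same grasp; the last joint's range is limited). The gripper opens to 92 mm and grips with 3 to 60 N. Pads are 19 mm wide; open, the fingers measure 130 mm over their backs; the gripper's body (75 mm by 190 mm) begins 47 mm behind the grasp point.
Start: joints at [1.173, 0.342, 1.524, -0, 1.275, -0.146], TCP at [0.131, 0.508, 0.227] pointing down, gripper open.
Joint ranges: [-2.53, 2.53], [-0.77, 2.02], [0.04, 2.7], [-1, 4.14], [0.28, 2.66], [-3.11, 3.11]. Speed limits (rad/s): [2.57, 2.57, 3.14, 3.14, 3.14, 3.14].

INTERFACE

Orientations are given as [roll, pitch, yaw] about the fixed x, y, z axes, in that order (R = Rz(yaw) Ry(pitch) Rx(roll)).
In Python, from cell import monitor, eyes, order gives the robot as it stands. The module is installed in compiled form; this text tells all that it offers.
- The arm moves only by the tool carry_out, never from a script. Its argument "targets" is a list of rows, each a list of 2 entries, a list of its own where there are three numbers: the shift along the tool's x, y, z in m, then the turn about the tool's z in rad. In form: [[[dx, dy, dz], twist], ...]. A call has 1 to 10 rows; each row shifts and turns the pose as measured when the row begins, along the tool's axes as they then stand; what a row does not reach is not made up. A row lasts 1/8 s, in which the tool goes at most 62.5 mm and 10.7 degrees, less where a joint would pass 70% of its speed; a pose out of reach is approached as far as the arm can. A call is refused whole if a number of a shift passes 0.0625 or a number of a turn 0.188, either way. A call with a gripper value outside its range is refused whole. "fingers" is the closure, from 0 (fully open) to 1 (shut), set as the call begins (left out, the last holds). The fingers move at their own pace and stop on an object; "grip_force" is the grip in N (left out, the last holds). Time passes only in rows, so rows that do not move let the fingers close. It gives the time, the measured TCP pose, the force and the opening at its end, in the units of the state.
- monitor.observe(): the state, without advancing time (a new reading comes with each control period).
- eyes.read_camera(name): name is "scene" or "side" or "wrist"; returns the picture (480x640x3 uint8, red, green, blue); there is no depth.
- eyes.camera_info(name): a dict with "K" (3x3 intrinsics, pixels), "dist" ([k1, k2, p1, p2, k3] as OpenCV has them; the pictures are not rectified), "rvec" (rotation vector, rad) and "tvec" (3), from world to camera coordinates, as OpenCV has them. Camera axes: x right, y down, z forward; pixel columns grow to the right and rows downward; lengths in m; the calibration is good to about 2 mm. A picture is of the moment at which its call begins: read the wrist's pose just before it. camera_info takes no time and is no camera call; for the wrist camera it gives the pose at the moment of the call.
- order.hand_in(): hands the job in, once; it reports no verdict.
The state is a dict: "time": time; "qpos": joint angles; "qvel": joint speeds; "joint_efforts": joint torques, N m; "tool_pos": TCP position; "tool_rot": TCP orientation; "contact_force": force on the tool from outside, world axes, zero at the start; "torque": the same for the moment, N m; "opening": finger opening in m.
Only numpy, scipy, OpenCV 4.12 (cv2) and the standard library are available. Lean on these libraries where they do the work, as an engineer would, in place of code of your own. Each camera call takes 0.05 s, during which the arm holds its last target.

TASK

Open the black parts caddy on the repair bench: raise the handle end of its lid over the end lip and slide the lid out of its grooves until it lies flat on the caddy's lid rest, leaving the box fully open. Then lay the loose U-channel from the bench, open side down, over the two open-up channels in the box and in line with them, so that the flanges interlock, one of its flanges standing in each trough. Leave the other things on the bench where they are.

Things in the scene. Friction and masses are not known exactly. Their poses are not given: they have to be found in the camera images.
- caddy: Fixed black plastic caddy, 301 x 152 mm. Origin: on the bench under the centre of its box; own +x: the way the lid slides out; z up. Box x -70 to 70, inside |x| < 62, |y| < 63, floor z 5 mm. The lid runs on the side wall tops (z 42) between upright rails (inner faces |y| 70, tops z 59). From x -70 to -10 rail lips overhang the lid's edges (underside z 55, reaching in to |y| 62): it cannot be lifted straight off
- end_lip (a point): Middle of the top edge of the fixed end lip that blocks the lid's way out: caddy x 67, z 49 mm, 6 mm thick, 140 long across; its top is 7 mm above the shut lid's underside. A rear stop stands at caddy x -65
- rest (a point): Centre of the fixed lid rest's flat deck beyond the lip, on its top: caddy x 150, z 46 mm; deck 150 (x) x 150 mm, with a low end stop (6 mm higher) at caddy x 225
- lid_handle (a point): Centre of the lid's bail handle: steel bar 8 mm thick along the lid's y, 82 mm clear between its posts, 36 mm clear beneath it; 34 mm from the lid's centre towards the way out (+x). Shut fingers leaning about 40 degrees can hook under it from behind and push it up and out. Shut, it rises about 14 mm before the lid jams under the rail lips; 7 clears the end lip. x: way out, z up
- lid_plate (a point): Centre of the lid's plain aluminium plate, 127 (x) x 136 (y) x 5 mm, mid-thickness; the bail stands near its +x end. Lid 0.13 to 0.25 kg, loose in its grooves: play 1 mm along x, 2 each side, 8 in height. Shut: caddy x about 0, z 44.5 mm; flat on the rest: caddy x 134 to 161, z 48.5
- channel_mid (a point): Centre (half-way up) of the loose aluminium U-channel lying on the bench to the robot's right, open side down: 80 long (x) x 60 wide (y) x 25 high (z), web and two side flanges 3 mm thick, 0.05 to 0.1 kg. z up, away from the open side. Nested in the box this point is at caddy z 20.5 mm
- tray_r_mid (a point): Centre (half-way up) of the loose channel lying open side up on the box floor on the caddy's -y side: 100 long (x, along the caddy) x 60 wide (y) x 25 high, walls 3 mm, trough 54 wide inside
- tray_l_mid (a point): The same for the channel on the caddy's +y side; the two lie side by side, their neighbouring flanges 2 to 3 mm apart, so a channel laid over the middle of the pair straddles those two flanges
- angle: Bystander: loose aluminium L-angle 80 x 40 mm, 30 high, wall 3, lying near the loose channel (which of two places either one has varies); origin under its centre
- driver: Bystander: screwdriver 160 mm long lying on the bench; origin under its centre
- spool: Bystander: grey spool 54 mm across, 40 high; origin under its centre
- flux: Bystander: small white bottle 36 mm across, 85 high; origin under its centre
- collar: Bystander: steel ring collar 40 mm across, 15 high; origin under its centre
- heatsink: Bystander: finned heat sink 50 x 50 x 30 mm; origin under its centre
Not all that is in view belongs to the job. What is shaped like the part that bears channel_mid but purple is not meant.

How it is judged:
On the way:
1. the lid has been slid out over the lip and is on the lid rest, clear of the box opening (x of lid_plate in the frame of caddy between 0.126 and 0.175 m and y of lid_plate in the frame of caddy between -0.025 and 0.025 m and z of lid_plate in the frame of caddy between 0.044 and 0.054 m and angle between lid_plate's own z axis and vertical below 0.08 rad), for 0.2 s.
At the end, for the whole second after the job is handed in: Lid flat (5 deg) on the rest, its centre at caddy x 126 to 175, |y| < 25 mm; channel open side down, level (5 deg), in line (15 deg), centre at caddy z 17 to 24.5, |x| < 30, 6 to 56 mm inwards of each open-up channel's centre line; these level; lid and channel at rest (all of step 1 and z of channel_mid in the frame of caddy between 0.017 and 0.0245 m and angle between each of channel_mid, tray_r_mid, tray_l_mid's own z axis and vertical below 0.08 rad and y of channel_mid in the frame of tray_r_mid between 0.006 and 0.056 m and y of channel_mid in the frame of tray_l_mid between -0.056 and -0.006 m and x of channel_mid in the frame of caddy between -0.03 and 0.03 m and angle between the x axis of channel_mid and the x axis of caddy, either way round below 0.26 rad and linear speed of each of lid, channel below 0.02 m/s); the robot touches nothing.
It fails at once if a bystander on the bench (L-angle, screwdriver, spool, bottle, collar, heat sink) is pushed more than 30 mm (distance of any of angle, driver, spool, flux, collar, heatsink from where it was at the start of the episode above 0.03 m).
It fails at once if the spool or the bottle is knocked over (angle between any of spool, flux's own z axis and vertical above 0.7 rad).
It also fails if it takes over 59 s, if anything falls off the work surface, if the arm or the gripper's body presses on something with over 40 N, if the wrist force passes 120 N, or if a joint passes its speed limit or range.

## Working session

There is one attempt and no reset: what is moved stays moved. The work goes in short steps, Python scripts to look and compute and a tool call to move; the robot and the scene stay as the last step left them, time stands still between calls to the robot, and variables do not carry over. Pictures are saved under pics/ and viewed, and the job is handed in when it is done.

Besides the shell and the picture viewer there is one more tool, called after "Emit:" as name(argument=value, ...), one argument or row to a line, values as JSON. carry_out: Moves the arm, as the interface text tells. Its arguments: {"type":"object","properties":{"targets":{"type":"array","items":{"type":"array"}},"fingers":{"type":"number"},"grip_force":{"type":"number"}},"required":["targets"]}

```bash
ls; mkdir -p pics
cat > h.py <<'E'
import numpy as np,cv2
from cell import monitor,eyes,order
from scipy.spatial.transform import Rotation as R
def snap(n,f):
    im=eyes.read_camera(n); cv2.imwrite('pics/'+f,im[:,:,::-1]); return im
def ray(info,uv):
    p=cv2.undistortPoints(np.array(uv,float).reshape(-1,1,2),np.array(info['K']),np.array(info['dist'])).reshape(-1,2)
    Rm=cv2.Rodrigues(np.array(info['rvec'],float))[0]; t=np.array(info['tvec'],float).ravel()
    d=np.c_[p,np.ones(len(p))]@Rm; c=-Rm.T@t
    return c,d
def onplane(info,uv,z):
    c,d=ray(info,uv); return c+d*((z-c[2])/d[:,2])[:,None]
def proj(info,P):
    return cv2.projectPoints(np.array(P,float).reshape(-1,1,3),np.array(info['rvec'],float),np.array(info['tvec'],float),np.array(info['K']),np.array(info['dist']))[0].reshape(-1,2)
E
python3 - <<'E'
from h import *
s=monitor.observe(); print(s)
for n in ['scene','side','wrist']:
    i=eyes.camera_info(n); c,d=ray(i,[[320,240]]); print(n,c,d)
    snap(n,n+'0.png')
E
```

```text
pics
{'time': 0.0, 'qpos': array([ 1.17297443e+00,  3.42731622e-01,  1.52501651e+00, -2.91395857e-05,
        1.27540208e+00, -1.46002193e-01]), 'qvel': array([ 0.00138968,  0.00021213,  0.00106732,  0.00090096, -0.00099371,
        0.00057168]), 'joint_efforts': array([-7.94075095e-05, -4.31246352e+01, -2.44219726e+01,  7.17528211e-02,
        5.58433961e-02, -8.03952071e-05]), 'tool_pos': array([0.13064033, 0.50806311, 0.22604053]), 'tool_rot': array([-3.14004762e+00, -1.99031416e-04,  2.88978130e+00]), 'contact_force': array([-0.06846911, -0.07156487, -0.89092719]), 'torque': array([-0.00052864,  0.01932194, -0.04404776]), 'opening': 0.0917678237353788}
scene [ 1.16002547 -0.91227974  0.99880919] [[-0.45765188  0.65531813 -0.60128785]]
side [0.37044556 1.03182919 0.82364383] [[ 0.10689684 -0.80817305 -0.57949303]]
wrist [0.06329756 0.52421831 0.38411505] [[ 0.2607873  -0.06728208 -0.96315377]]
```

View pics/scene0.png

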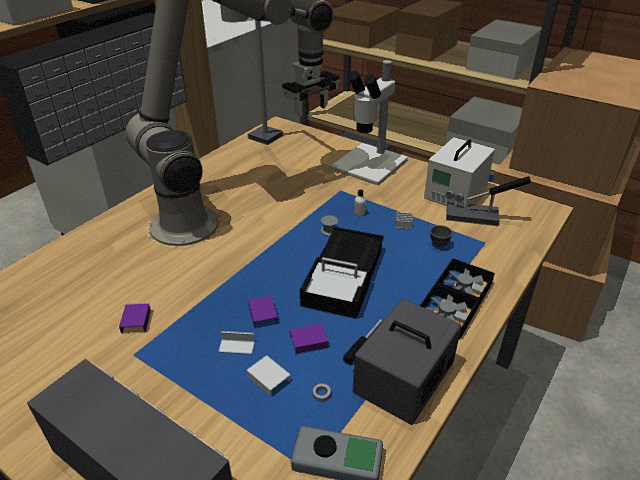

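View pics/side0.png

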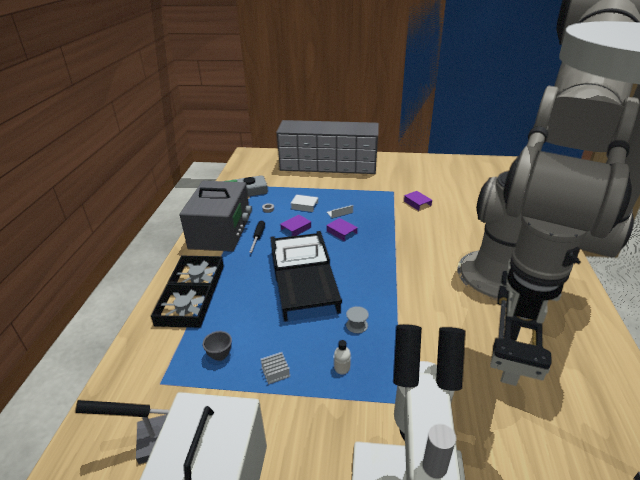

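View pics/wrist0.png

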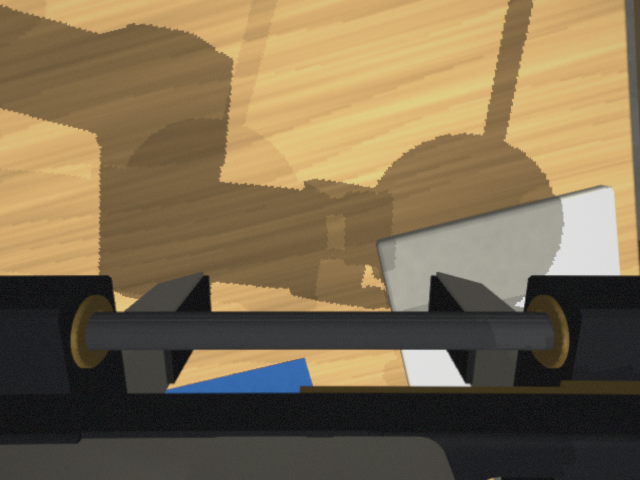

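Run:
```python
import cv2
a=cv2.imread('pics/scene0.png'); b=cv2.imread('pics/side0.png')
cv2.imwrite('pics/z1.png',cv2.resize(a[215:325,290:395],None,fx=5.5,fy=5.5,interpolation=2)[:600,:800])
cv2.imwrite('pics/z2.png',cv2.resize(a[290:410,205:345],None,fx=5,fy=5,interpolation=2))
cv2.imwrite('pics/z3.png',cv2.resize(b[185:325,240:375],None,fx=4.2,fy=4.2,interpolation=2))
```

```text
(no output)
```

View pics/z1.png

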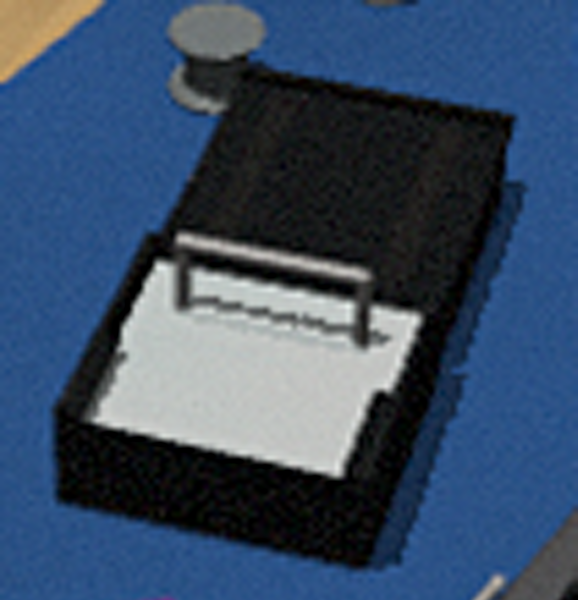

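View pics/z2.png

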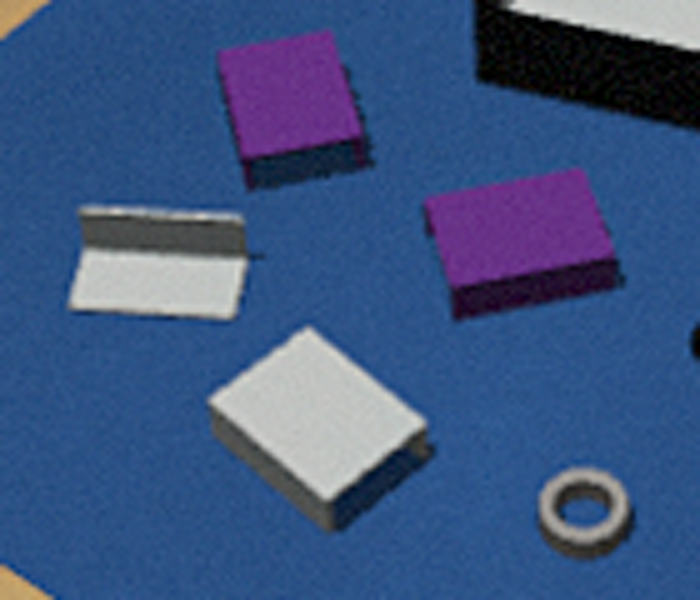

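View pics/z3.png

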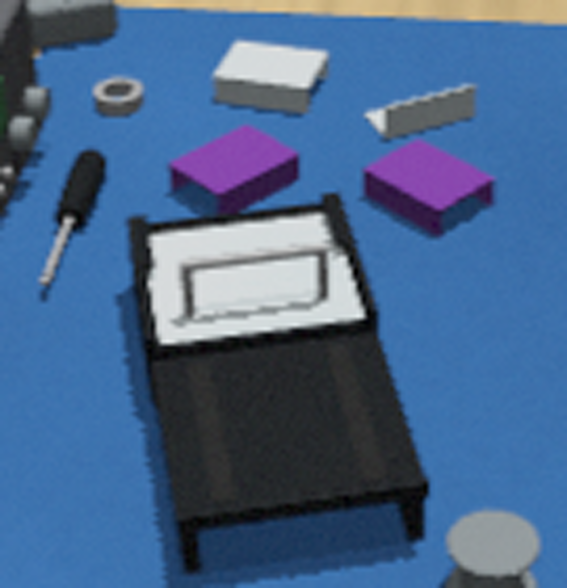

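```bash
cat >> h.py <<'E'
def tri(i1,a,i2,b):
    c1,d1=ray(i1,[a]);c2,d2=ray(i2,[b]);d1=d1[0]/np.linalg.norm(d1);d2=d2[0]/np.linalg.norm(d2)
    s=np.linalg.lstsq(np.c_[d1,-d2],c2-c1,rcond=None)[0]
    p=c1+d1*s[0];q=c2+d2*s[1];return (p+q)/2,np.linalg.norm(p-q)
E
python3 - <<'E'
from h import *
np.set_printoptions(precision=4,suppress=True)
S=eyes.camera_info('scene');D=eyes.camera_info('side')
z1=lambda *p:[[290+u/5.5,215+v/5.5] for u,v in p]
z2=lambda *p:[[205+u/5,290+v/5] for u,v in p]
z3=lambda *p:[[240+u/4.2,185+v/4.2] for u,v in p]
print('bar tri',[tri(S,a,D,b) for a,b in zip(z1((180,240),(370,273)),z3((325,253),(185,267)))])
print('bar plane scene',onplane(S,z1((180,240),(370,273)),.087),'side',onplane(D,z3((325,253),(185,267)),.087))
print('lid scene front',onplane(S,z1((152,262),(423,315)),.047))
print('endstop scene',onplane(S,z1((250,68),(513,118)),.052)); print('endstop side',onplane(D,z3((428,487),(180,520)),.052))
print('rail top rear corners scene',onplane(S,z1((60,410),(375,488)),.059),'bottom',onplane(S,z1((60,498),(370,567)),0))
print('rail rear side',onplane(D,z3((335,195),(135,218)),.059))
print('chan scene',onplane(S,z2((310,328),(428,425),(330,502),(210,403)),.025))
print('chan side',onplane(D,z3((235,42),(328,52),(307,83),(215,73)),.025))
print('angle',onplane(S,z2((80,208),(245,215)),.03),onplane(S,z2((70,308),(235,318)),.003))
print('purples',onplane(S,z2((220,50),(330,35),(362,135),(245,155)),.025),onplane(S,z2((425,200),(582,170),(618,258),(455,285)),.025))
print('spool top',onplane(S,z1((215,35)),.04),'collar',onplane(S,z2((585,500)),.015))
E
```

```text
bar tri [(array([0.513 , 0.0239, 0.0818]), np.float64(0.0033605005991625293)), (array([0.6022, 0.0513, 0.0847]), np.float64(0.00530631701664556))]
bar plane scene [[0.5186 0.0186 0.087 ]
 [0.6063 0.0493 0.087 ]] side [[0.5106 0.0297 0.087 ]
 [0.5992 0.0528 0.087 ]]
lid scene front [[0.4889 0.0373 0.047 ]
 [0.62   0.0789 0.047 ]]
endstop scene [[0.4414 0.1962 0.052 ]
 [0.5793 0.2371 0.052 ]]
endstop side [[0.4292 0.2078 0.052 ]
 [0.569  0.248  0.052 ]]
rail top rear corners scene [[ 0.5243 -0.0871  0.059 ]
 [ 0.6709 -0.0485  0.059 ]] bottom [[ 0.5213 -0.0853  0.    ]
 [ 0.6661 -0.0405  0.    ]]
rail rear side [[ 0.5173 -0.0782  0.059 ]
 [ 0.653  -0.0381  0.059 ]]
chan scene [[ 0.5718 -0.2846  0.025 ]
 [ 0.6507 -0.2984  0.025 ]
 [ 0.6413 -0.3564  0.025 ]
 [ 0.5628 -0.3447  0.025 ]]
chan side [[ 0.6337 -0.3459  0.025 ]
 [ 0.554  -0.3357  0.025 ]
 [ 0.565  -0.2849  0.025 ]
 [ 0.6419 -0.2944  0.025 ]]
angle [[ 0.4362 -0.2927  0.03  ]
 [ 0.5044 -0.2507  0.03  ]] [[ 0.4569 -0.3264  0.003 ]
 [ 0.5254 -0.286   0.003 ]]
purples [[ 0.4153 -0.1658  0.025 ]
 [ 0.4548 -0.1246  0.025 ]
 [ 0.5136 -0.1724  0.025 ]
 [ 0.4749 -0.2163  0.025 ]] [[ 0.5662 -0.1897  0.025 ]
 [ 0.6171 -0.1297  0.025 ]
 [ 0.664  -0.1675  0.025 ]
 [ 0.6109 -0.2252  0.025 ]]
spool top [[0.3993 0.2253 0.04  ]] collar [[ 0.7269 -0.2858  0.015 ]]
```

Run:
```python
from h import *
np.set_printoptions(precision=4,suppress=True)
S=eyes.camera_info('scene');D=eyes.camera_info('side')
for n,I,box in (('scene',S,(235,350,300,400)),('side',D,(285,190,325,215)),('scene',S,(300,250,370,310)),('side',D,(265,225,335,275))):
    im=cv2.imread(f'pics/{n}0.png'); x0,y0,x1,y1=box
    c=cv2.resize(im[y0:y1,x0:x1],None,fx=8,fy=8,interpolation=cv2.INTER_CUBIC)
    m=(c.min(2)>150).astype(np.uint8)
    n_,l,st,ce=cv2.connectedComponentsWithStats(m); k=1+np.argmax(st[1:,4])
    cn=cv2.findContours((l==k).astype(np.uint8),0,2)[0][0]
    ap=cv2.approxPolyDP(cv2.convexHull(cn),14,True).reshape(-1,2)
    px=(ap+.5)/8-.5+[x0,y0]; z=.025 if y0 in(350,190) else .047
    cc=(ce[k]+.5)/8-.5+[x0,y0]
    print(n,px.tolist(),onplane(I,px,z),onplane(I,[cc],z))
```

```text
scene [[265.9375, 355.3125], [289.1875, 373.9375], [270.1875, 389.1875], [246.8125, 370.0625]] [[ 0.5692 -0.2854  0.025 ]
 [ 0.6463 -0.2978  0.025 ]
 [ 0.6379 -0.3548  0.025 ]
 [ 0.5615 -0.3437  0.025 ]] [[ 0.6043 -0.3211  0.025 ]]
side [[290.6875, 202.3125], [296.0625, 194.4375], [317.3125, 197.6875], [312.3125, 205.4375]] [[ 0.6437 -0.2947  0.025 ]
 [ 0.6339 -0.3499  0.025 ]
 [ 0.5565 -0.3334  0.025 ]
 [ 0.5671 -0.2803  0.025 ]] [[ 0.6    -0.3147  0.025 ]]
scene [[318.0625, 262.4375], [365.5625, 272.0625], [351.1875, 300.9375], [306.5625, 290.8125]] [[ 0.4893  0.0386  0.047 ]
 [ 0.6166  0.0776  0.047 ]
 [ 0.645  -0.0389  0.047 ]
 [ 0.531  -0.0722  0.047 ]] [[ 0.5748 -0.0079  0.047 ]]
side [[316.4375, 236.0625], [325.9375, 260.0625], [277.6875, 265.8125], [275.4375, 240.9375]] [[ 0.5266 -0.0705  0.047 ]
 [ 0.4862  0.0425  0.047 ]
 [ 0.6147  0.0792  0.047 ]
 [ 0.6436 -0.0354  0.047 ]] [[0.5679 0.0079 0.047 ]]
```

```bash
cat >> h.py <<'E'
def w2t(yaw,d): # world -> tool-down axes
    c,s=np.cos(yaw),np.sin(yaw); d=np.array(d); return np.array([c*d[0]+s*d[1],s*d[0]-c*d[1],-d[2]])
def st():
    s=monitor.observe(); print('t',round(s['time'],2),'p',s['tool_pos'].round(4),'rpy',s['tool_rot'].round(4),'F',s['contact_force'].round(1),'op',round(s['opening'],4)); return s
def plan(p,yaw,v=.06,tw=.18):
    "rows from present pose to world p, yaw"
    s=st(); d=np.array(p)-s['tool_pos']; y=s['tool_rot'][2]; dy=(yaw-y+np.pi)%(2*np.pi)-np.pi
    n=max(int(np.ceil(np.linalg.norm(d)/v)),int(np.ceil(abs(dy)/tw)))
    print(n,[[w2t(y+dy*i/n,d/n).round(4).tolist(),round(-dy/n,4)] for i in range(n)])
E
python3 - <<'E'
from h import *
plan([.56,.03,.25],np.radians(196.5))
E
```

```text
t 0.15 p [0.1307 0.5082 0.2262] rpy [-3.1405e+00 -1.0000e-04  2.8898e+00] F [0.5 0.6 0.6] op 0.0918
11 [[[-0.0486, -0.0324, -0.0022], np.float64(-0.0491)], [[-0.047, -0.0347, -0.0022], np.float64(-0.0491)], [[-0.0452, -0.037, -0.0022], np.float64(-0.0491)], [[-0.0434, -0.0392, -0.0022], np.float64(-0.0491)], [[-0.0414, -0.0412, -0.0022], np.float64(-0.0491)], [[-0.0393, -0.0432, -0.0022], np.float64(-0.0491)], [[-0.0371, -0.0451, -0.0022], np.float64(-0.0491)], [[-0.0349, -0.0469, -0.0022], np.float64(-0.0491)], [[-0.0325, -0.0485, -0.0022], np.float64(-0.0491)], [[-0.0301, -0.0501, -0.0022], np.float64(-0.0491)], [[-0.0276, -0.0515, -0.0022], np.float64(-0.0491)]]
```

Emit:
carry_out(
  targets=[
    [[-0.049,-0.032,-0.002],-0.049],
    [[-0.047,-0.035,-0.002],-0.049],
    [[-0.045,-0.037,-0.002],-0.049],
    [[-0.043,-0.039,-0.002],-0.049],
    [[-0.041,-0.041,-0.002],-0.049],
    [[-0.039,-0.043,-0.002],-0.049],
    [[-0.037,-0.045,-0.002],-0.049],
    [[-0.035,-0.047,-0.002],-0.049],
    [[-0.032,-0.048,-0.002],-0.049],
    [[-0.03,-0.05,-0.002],-0.049],
  ],
  fingers=0.3,
)

```text
time: 1.4
tool_pos: [0.5321, 0.0672, 0.2453]
tool_rot: [-3.141, -0.001, -2.879]
contact_force: [1.1, 1.4, 0.2]
opening: 0.0647
```

Run:
```python
from h import *
plan([.56,.03,.25],np.radians(196.5))
```

```text
t 1.4 p [0.5321 0.0672 0.2453] rpy [-3.1413e+00 -1.3000e-03 -2.8794e+00] F [1.1 1.4 0.2] op 0.0647
1 [[[-0.0173, -0.0432, -0.0047], np.float64(-0.0258)]]
```

Emit:
carry_out(
  targets=[
    [[-0.017,-0.043,-0.005],-0.026],
    [[0,0,0],0],
  ],
)

```text
time: 1.65
tool_pos: [0.5621, 0.0254, 0.249]
tool_rot: [-3.141, -0.003, -2.857]
contact_force: [0.6, 0.3, -0.5]
opening: 0.0644
```

Run:
```python
from h import *
st(); I=eyes.camera_info('wrist'); snap('wrist','w1.png'); np.save('w1.npy',I,allow_pickle=True); 
print(proj(I,[[.56,.03,.087],[.57,-.001,.047]]))
```

```text
t 1.65 p [0.5621 0.0254 0.249 ] rpy [-3.1413e+00 -2.6000e-03 -2.8569e+00] F [ 0.6  0.3 -0.5] op 0.0644
[[326.82101705 216.29857071]
 [289.99394964 207.95471771]]
```

View pics/w1.png

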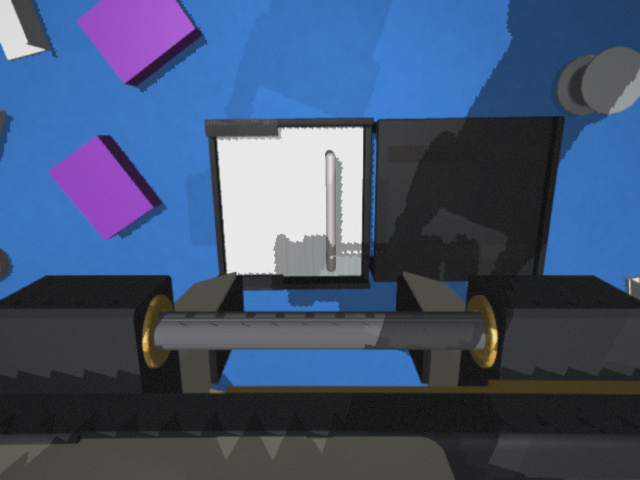

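Run:
```python
from h import *
np.set_printoptions(precision=4,suppress=True)
I=np.load('w1.npy',allow_pickle=True).item()
b=onplane(I,[[330,153],[331.5,268]],.087);print('bar',b,b.mean(0),np.degrees(np.arctan2(*(b[0]-b[1])[[1,0]])),np.linalg.norm(b[0]-b[1]))
l=onplane(I,[[366,127],[362,277],[217,137],[225,275]],.047);print('lid',l,np.linalg.norm(l[0]-l[1]))
print('endstop',onplane(I,[[562,117],[543,282]],.052))
```

```text
bar [[0.5112 0.0181 0.087 ]
 [0.6012 0.0463 0.087 ]] [0.5562 0.0322 0.087 ] -162.55347782670947 0.09433799550913266
lid [[ 0.4835  0.0431  0.047 ]
 [ 0.6149  0.0818  0.047 ]
 [ 0.5276 -0.0778  0.047 ]
 [ 0.6492 -0.0429  0.047 ]] 0.13696144949970415
endstop [[0.4306 0.1974 0.052 ]
 [0.5706 0.2436 0.052 ]]
```

Run:
```python
from h import *
plan([.557,.033,.068],np.radians(197),v=.05)
```

```text
t 1.7 p [0.561  0.0268 0.2488] rpy [ 3.1408 -0.0035 -2.8559] F [-0.7 -0.1  0.4] op 0.0644
4 [[[0.0005, 0.0018, 0.0452], np.float64(-0.0028)], [[0.0005, 0.0018, 0.0452], np.float64(-0.0028)], [[0.0005, 0.0018, 0.0452], np.float64(-0.0028)], [[0.0005, 0.0018, 0.0452], np.float64(-0.0028)]]
```

Emit:
carry_out(
  targets=[
    [[0.001,0.002,0.045],-0.01],
    [[0.0005,0.002,0.045],0],
    [[0.0005,0.002,0.045],0],
    [[0.0005,0.001,0.03],0],
  ],
)

```text
time: 2.2
tool_pos: [0.5545, 0.0379, 0.0822]
tool_rot: [3.141, 0.002, -2.843]
contact_force: [0.3, -0.3, 0.0]
opening: 0.0642
```

Run:
```python
from h import *
plan([.557,.033,.068],np.radians(197),v=.05)
snap('wrist','w2.png')
```

```text
t 2.2 p [0.5545 0.0379 0.0822] rpy [ 3.1411e+00  1.5000e-03 -2.8426e+00] F [ 0.3 -0.3  0. ] op 0.0642
1 [[[-0.001, -0.0054, 0.0142], np.float64(0.0023)]]
```

View pics/w2.png

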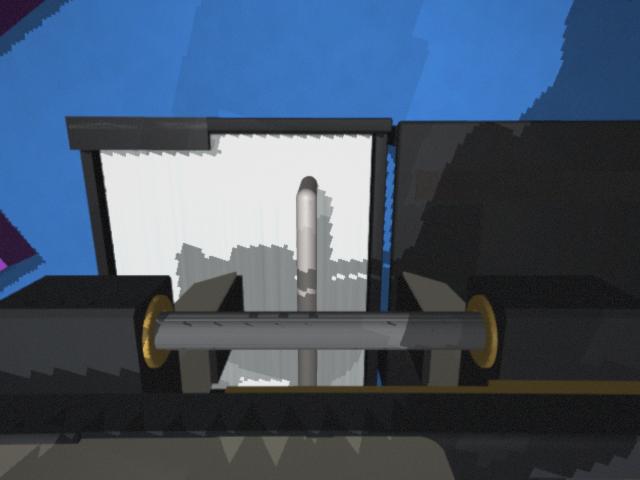

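Emit:
carry_out(
  targets=[
    [[-0.001,-0.0055,0.014],0.0],
    [[0,0,0],0],
  ],
)

```text
time: 2.5
tool_pos: [0.5543, 0.0346, 0.0647]
tool_rot: [3.138, -0.004, -2.841]
contact_force: [-0.7, -0.8, -0.0]
opening: 0.0641
```

Emit:
carry_out(
  targets=[
    [[0,0,0],0],
    [[0,0,0],0],
    [[0,0,0],0],
    [[0,0,0],0],
    [[0,0,0],0],
  ],
  fingers=1.0,
  grip_force=30,
)

```text
time: 3.12
tool_pos: [0.5564, 0.0345, 0.0683]
tool_rot: [3.141, 0.002, -2.841]
contact_force: [0.1, -0.8, -0.6]
opening: 0.0187
```

Run:
```python
from h import *
st();snap('wrist','w3.png')
```

```text
t 3.12 p [0.5564 0.0345 0.0683] rpy [ 3.1408e+00  1.7000e-03 -2.8410e+00] F [ 0.1 -0.8 -0.6] op 0.0187
```

View pics/w3.png

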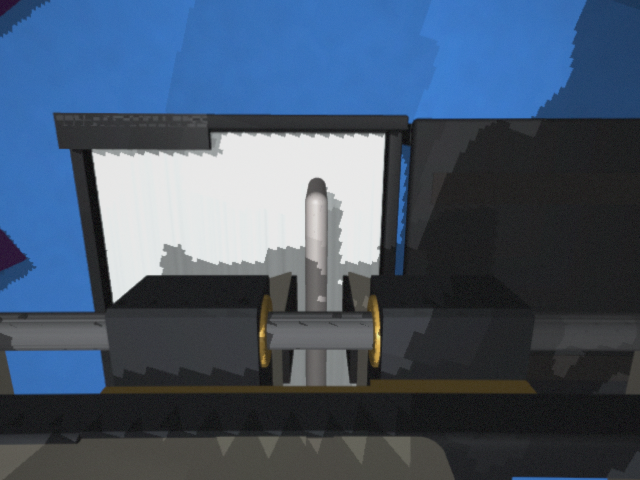

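Emit:
carry_out(
  targets=[
    [[0,0,0],0],
    [[0,0,0],0],
    [[0,0,0],0],
  ],
)

```text
time: 3.55
tool_pos: [0.5566, 0.034, 0.0682]
tool_rot: [3.141, 0.002, -2.841]
contact_force: [0.6, 0.5, 0.7]
opening: 0.0069
```

Emit:
carry_out(
  targets=[
    [[0,0,-0.004],0],
    [[0,0,-0.004],0],
    [[0,0,-0.003],0],
    [[0,0,0],0],
  ],
)

```text
time: 4.05
tool_pos: [0.5558, 0.034, 0.0791]
tool_rot: [3.141, -0.0, -2.841]
contact_force: [0.8, -0.8, -2.6]
opening: 0.0072
```

Run:
```python
from h import *
st();snap('wrist','w4.png');snap('side','s4.png')
a=cv2.imread('pics/s4.png');cv2.imwrite('pics/s4z.png',cv2.resize(a[200:325,240:375],None,fx=4.5,fy=4.5,interpolation=2))
```

```text
t 4.05 p [0.5558 0.034  0.0791] rpy [ 3.1406e+00 -2.0000e-04 -2.8411e+00] F [ 0.8 -0.8 -2.6] op 0.0072
```

View pics/w4.png

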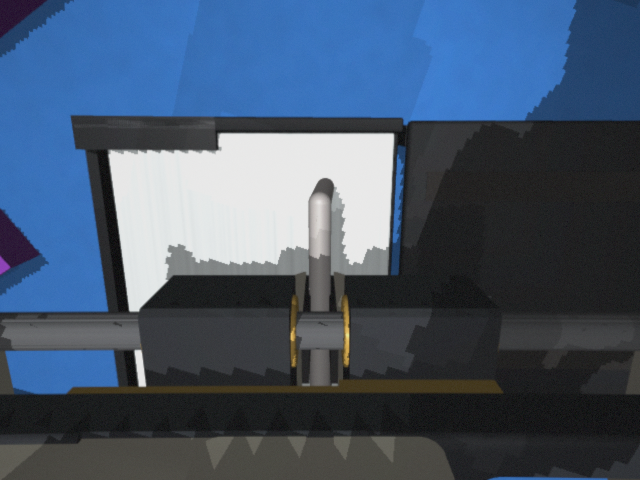

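View pics/s4z.png

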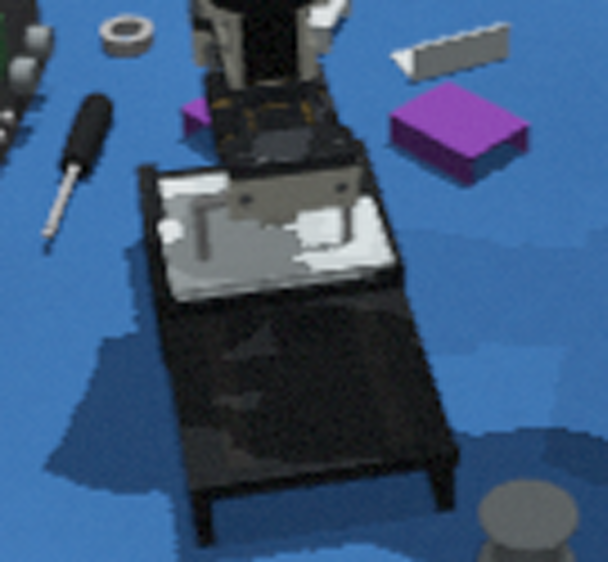

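Emit:
carry_out(
  targets=[
    [[0,0.006,0],0],
    [[0,0.01,0],0],
    [[0,0.01,0],0],
  ],
)

```text
time: 4.53
tool_pos: [0.5476, 0.0604, 0.079]
tool_rot: [3.14, -0.0, -2.842]
contact_force: [-0.0, 0.5, -1.6]
opening: 0.0068
```

Run:
```python
from h import *
st();snap('wrist','w5.png')
```

```text
t 4.53 p [0.5476 0.0604 0.079 ] rpy [ 3.1399e+00 -5.0000e-04 -2.8422e+00] F [-0.   0.5 -1.6] op 0.0068
```

View pics/w5.png

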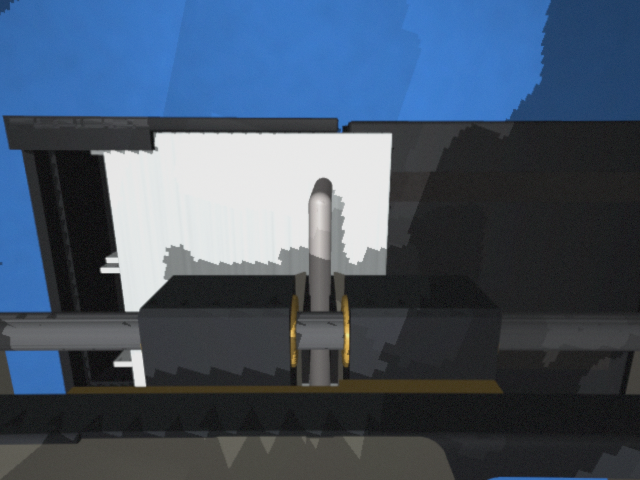

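Emit:
carry_out(
  targets=[
    [[0,0.015,0],0],
    [[0,0.015,0],0],
    [[0,0.015,0],0],
    [[0,0,-0.008],0],
    [[0,0,-0.008],0],
    [[0,0,0],0],
  ],
)

```text
time: 5.32
tool_pos: [0.5329, 0.1087, 0.0969]
tool_rot: [3.14, 0.001, -2.839]
contact_force: [-0.2, -0.3, -2.5]
opening: 0.0066
```

Run:
```python
from h import *
st();snap('wrist','w6.png');snap('side','s6.png')
a=cv2.imread('pics/s6.png');cv2.imwrite('pics/s6z.png',cv2.resize(a[200:325,240:375],None,fx=4.5,fy=4.5,interpolation=2))
```

```text
t 5.33 p [0.5329 0.1087 0.0969] rpy [ 3.1395e+00  6.0000e-04 -2.8394e+00] F [-0.2 -0.3 -2.5] op 0.0066
```

View pics/w6.png

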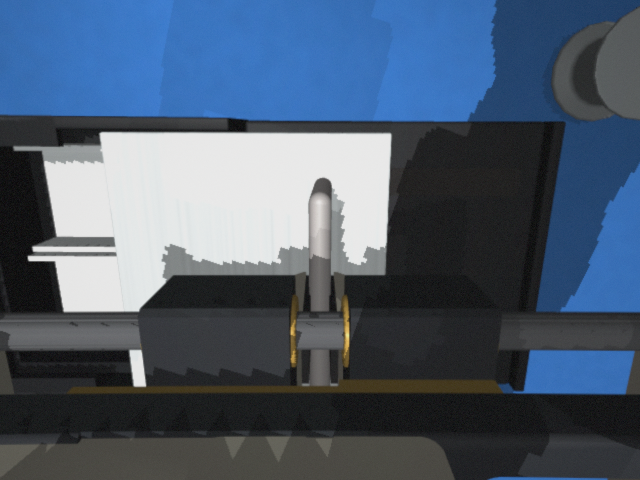

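View pics/s6z.png

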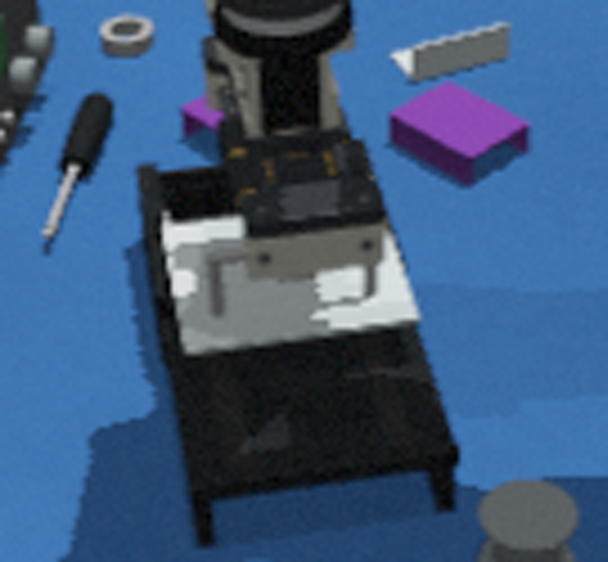

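Emit:
carry_out(
  targets=[
    [[0,0.023,0],0],
    [[0,0.023,0],0],
    [[0,0.0225,0],0],
    [[0,0,0.008],0],
    [[0,0,0.008],0],
    [[0,0,0.005],0],
    [[0,0,0],0],
  ],
)

```text
time: 6.3
tool_pos: [0.5123, 0.1716, 0.0724]
tool_rot: [3.14, -0.003, -2.845]
contact_force: [0.1, 1.1, -1.0]
opening: 0.0069
```

Run:
```python
from h import *
st();snap('wrist','w7.png')
```

```text
t 6.3 p [0.5123 0.1716 0.0724] rpy [ 3.1397e+00 -3.1000e-03 -2.8452e+00] F [ 0.1  1.1 -1. ] op 0.0069
```

View pics/w7.png

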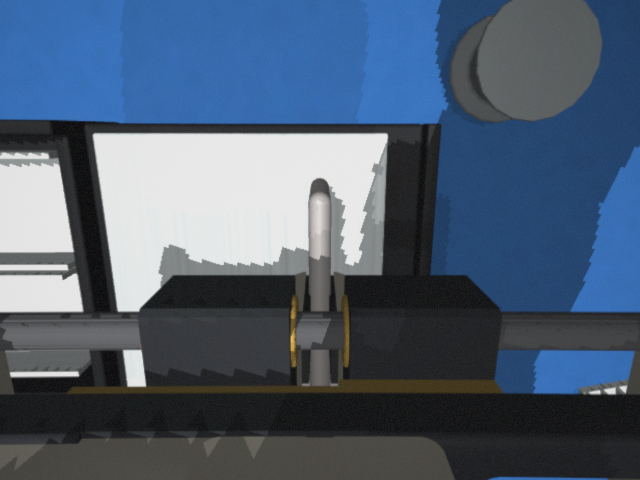

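Emit:
carry_out(
  targets=[
    [[0,0,0],0],
    [[0,0,0],0],
    [[0,0,0],0],
    [[0,0,-0.03],0],
    [[0,0,-0.06],0],
    [[0,-0.045,-0.04],0],
    [[0,-0.06,0],0],
  ],
  fingers=0.15,
)

```text
time: 7.22
tool_pos: [0.5442, 0.0718, 0.2079]
tool_rot: [3.141, -0.0, -2.839]
contact_force: [1.7, 0.9, -0.6]
opening: 0.0718
```

Run:
```python
from h import *
st();I=eyes.camera_info('wrist');snap('wrist','w8.png');np.save('w8.npy',I,allow_pickle=True)
plan([.602,-.30,.25],np.radians(170.5))
```

```text
t 7.22 p [0.5442 0.0718 0.2079] rpy [ 3.1412e+00 -2.0000e-04 -2.8386e+00] F [ 1.7  0.9 -0.6] op 0.0718
t 7.28 p [0.5457 0.0644 0.2065] rpy [-3.1381e+00 -2.4000e-03 -2.8435e+00] F [ 2.6 -5.4  0.9] op 0.0752
7 [[[0.0076, -0.0521, -0.0062], np.float64(0.0663)], [[0.0041, -0.0525, -0.0062], np.float64(0.0663)], [[0.0006, -0.0527, -0.0062], np.float64(0.0663)], [[-0.0028, -0.0526, -0.0062], np.float64(0.0663)], [[-0.0063, -0.0523, -0.0062], np.float64(0.0663)], [[-0.0098, -0.0518, -0.0062], np.float64(0.0663)], [[-0.0132, -0.051, -0.0062], np.float64(0.0663)]]
```

View pics/w8.png

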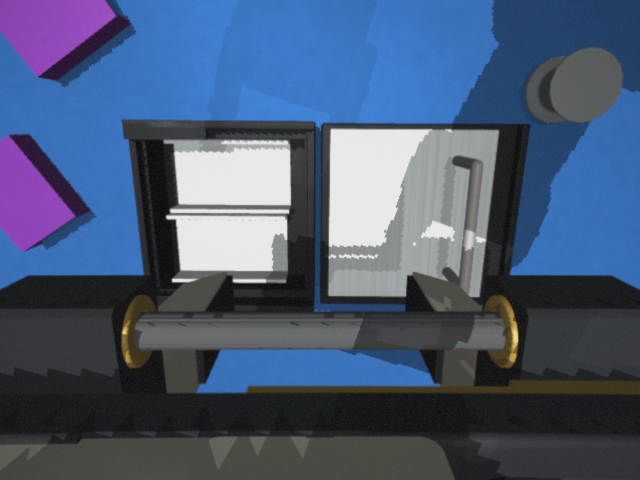

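Run:
```python
from h import *
np.set_printoptions(precision=4,suppress=True)
I=np.load('w8.npy',allow_pickle=True).item()
s=onplane(I,[[168,214],[291,211]],.030);print('seam',s,s.mean(0),np.degrees(np.arctan2(*(s[1]-s[0])[[1,0]])),np.linalg.norm(s[0]-s[1]))
l=onplane(I,[[330,128],[498,129]],.051);print('lid +y edge',l,np.linalg.norm(l[0]-l[1]),np.degrees(np.arctan2(*(l[1]-l[0])[[1,0]])))
o=np.array([.567,.0005]);a=np.radians(107);X=np.array([np.cos(a),np.sin(a)]);Y=np.array([-X[1],X[0]])
for p in [*s,*l]: print((p[:2]-o)@X,(p[:2]-o)@Y)
im=cv2.imread('pics/w8.png');cv2.imwrite('pics/w8z.png',cv2.resize(im[110:310,110:330],None,fx=3,fy=3,interpolation=2))
```

```text
seam [[ 0.5837 -0.0506  0.03  ]
 [ 0.5503  0.0477  0.03  ]] [ 0.567  -0.0015  0.03  ] 108.79315370604007 0.10389358223532302
lid +y edge [[0.476  0.058  0.051 ]
 [0.4394 0.1785 0.051 ]] 0.12595440454595602 106.90179897199857
-0.053803325068750615 -0.0010384310712595027
0.050039381156065904 0.0022125370298269813
0.0815705859834037 0.07021739146426642
0.2075248055300702 0.07000151437773183
```

View pics/w8z.png

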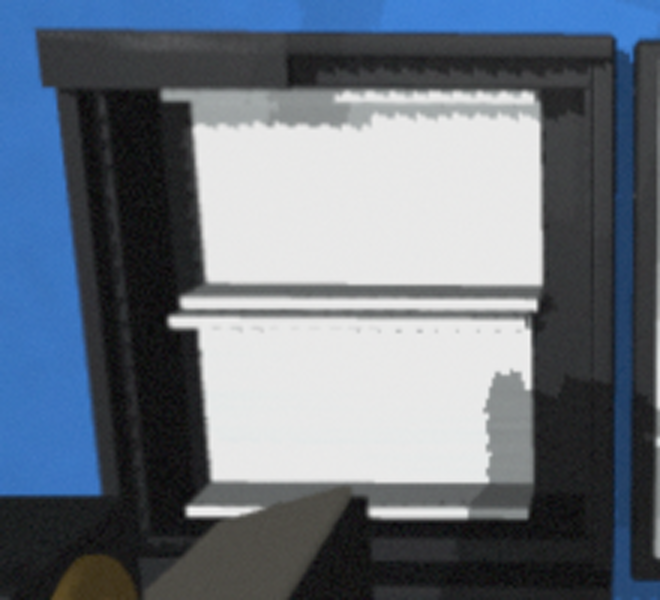

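Emit:
carry_out(
  targets=[
    [[0.007,-0.052,-0.006],0.066],
    [[0.004,-0.052,-0.006],0.066],
    [[0.001,-0.053,-0.006],0.066],
    [[-0.003,-0.053,-0.006],0.066],
    [[-0.006,-0.052,-0.006],0.066],
    [[-0.01,-0.052,-0.006],0.066],
    [[-0.013,-0.051,-0.006],0.066],
    [[0,0,0],0],
  ],
)

```text
time: 8.28
tool_pos: [0.6006, -0.3123, 0.2501]
tool_rot: [-3.138, -0.001, 2.96]
contact_force: [-0.1, 0.9, 0.1]
opening: 0.0781
```

Run:
```python
from h import *
st();I=eyes.camera_info('wrist');snap('wrist','w9.png');np.save('w9.npy',I,allow_pickle=True)
```

```text
t 8.28 p [ 0.6006 -0.3123  0.2501] rpy [-3.1379e+00 -6.0000e-04  2.9597e+00] F [-0.1  0.9  0.1] op 0.0781
```

View pics/w9.png

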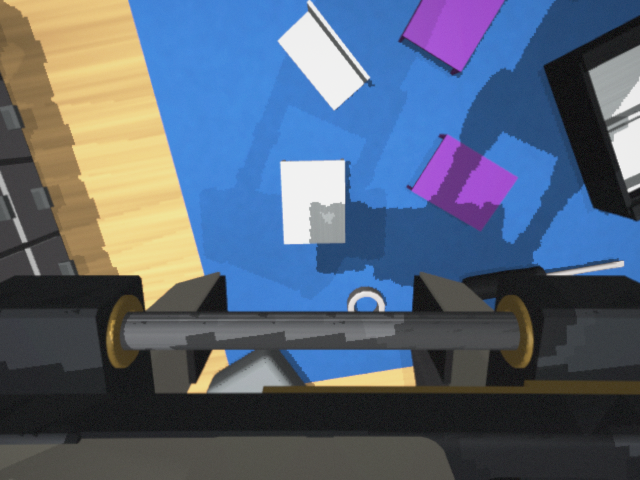

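Run:
```python
from h import *
np.set_printoptions(precision=4,suppress=True)
I=np.load('w8.npy',allow_pickle=True).item()
s=onplane(I,[[168,214],[289,213.5]],.030);print('seam',s,s.mean(0),np.degrees(np.arctan2(*(s[1]-s[0])[[1,0]])))
# flange edges +y tray inner (v 303) 
I=np.load('w9.npy',allow_pickle=True).item()
c=onplane(I,[[280,161],[345,160],[345,243],[284,244]],.025);print(c,c.mean(0))
for i in range(4): d=c[(i+1)%4]-c[i];print(np.linalg.norm(d),np.degrees(np.arctan2(d[1],d[0])))
plan([*c.mean(0)[:2],.010],np.radians(170.5),v=.05)
```

```text
seam [[ 0.5837 -0.0506  0.03  ]
 [ 0.5528  0.0467  0.03  ]] [ 0.5683 -0.002   0.03  ] 107.60826596427853
[[ 0.5553 -0.3437  0.025 ]
 [ 0.5653 -0.2839  0.025 ]
 [ 0.6447 -0.2972  0.025 ]
 [ 0.635  -0.3564  0.025 ]] [ 0.6001 -0.3203  0.025 ]
0.06066330219935538 80.46683086644808
0.08052307073706912 -9.491262968641365
0.06006488235558161 -99.38586233602796
0.08068015444503338 170.93377512919236
t 8.32 p [ 0.6006 -0.3101  0.25  ] rpy [-3.1392 -0.0012  2.9621] F [-0.1  0.7 -1.2] op 0.0784
5 [[[-0.0003, -0.002, 0.048], np.float64(-0.0027)], [[-0.0002, -0.002, 0.048], np.float64(-0.0027)], [[-0.0002, -0.002, 0.048], np.float64(-0.0027)], [[-0.0002, -0.002, 0.048], np.float64(-0.0027)], [[-0.0002, -0.002, 0.048], np.float64(-0.0027)]]
```

Emit:
carry_out(
  targets=[
    [[0,-0.003,0.045],-0.015],
    [[0,-0.003,0.045],0],
    [[0,-0.003,0.05],0],
    [[0,-0.002,0.04],0],
    [[0,0,0],0],
  ],
)

```text
time: 8.95
tool_pos: [0.5997, -0.3128, 0.0669]
tool_rot: [-3.141, -0.0, 2.987]
contact_force: [-0.3, 0.3, -1.0]
opening: 0.0782
```

Run:
```python
from h import *
plan([.6001,-.3203,.007],2.978,v=.03);snap('wrist','w10.png')
```

```text
t 8.95 p [ 0.5997 -0.3128  0.0669] rpy [-3.1412e+00 -3.0000e-04  2.9866e+00] F [-0.3  0.3 -1. ] op 0.0782
3 [[[-0.0005, -0.0024, 0.02], np.float64(0.0029)], [[-0.0005, -0.0024, 0.02], np.float64(0.0029)], [[-0.0005, -0.0024, 0.02], np.float64(0.0029)]]
```

View pics/w10.png

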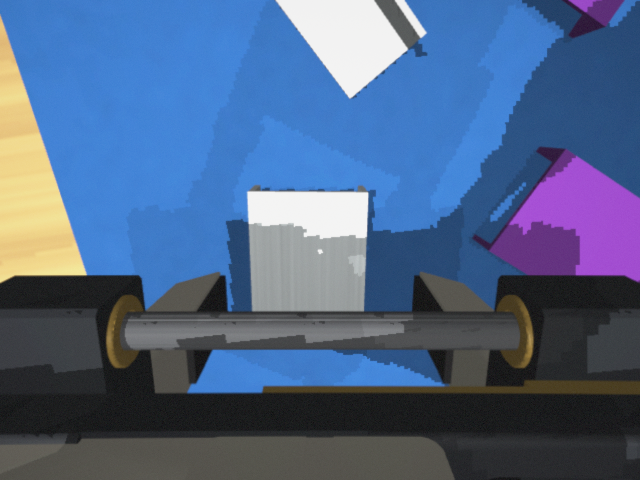

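Emit:
carry_out(
  targets=[
    [[-0.0015,-0.0075,0.0],0.009],
    [[0,0,0],0],
    [[0,0,0.025],0],
    [[0,0,0],0],
  ],
)

```text
time: 9.5
tool_pos: [0.6055, -0.3232, 0.0527]
tool_rot: [-3.134, 0.016, 2.978]
contact_force: [0.0, 0.1, -0.5]
opening: 0.0779
```

Run:
```python
from h import *
plan([.6001,-.3203,.007],2.978,v=.03)
```

```text
t 9.5 p [ 0.6055 -0.3232  0.0527] rpy [-3.1341  0.0156  2.9785] F [ 0.   0.1 -0.5] op 0.0779
2 [[[0.0029, 0.001, 0.0229], np.float64(0.0002)], [[0.0029, 0.001, 0.0229], np.float64(0.0002)]]
```

Emit:
carry_out(
  targets=[
    [[0,0,0],0],
    [[0,0,0],0],
  ],
)

```text
time: 9.75
tool_pos: [0.6068, -0.3241, 0.0559]
tool_rot: [-3.132, 0.02, 2.978]
contact_force: [-0.3, 0.1, 0.2]
opening: 0.0779
```

Run:
```python
from h import *
plan([.6001,-.3203,.007],2.978,v=.03);print(monitor.observe()['qvel'])
```

```text
t 9.75 p [ 0.6068 -0.3241  0.0559] rpy [-3.1322  0.0197  2.9784] F [-0.3  0.1  0.2] op 0.0779
2 [[[0.0036, 0.0013, 0.0244], np.float64(0.0002)], [[0.0036, 0.0013, 0.0244], np.float64(0.0002)]]
[-0.00185758 -0.01311855 -0.01497933 -0.00047806  0.00343557  0.00016989]
```

Emit:
carry_out(
  targets=[
    [[0.004,0.001,0.024],0],
    [[0.003,0.001,0.02],0],
  ],
)

```text
time: 10.0
tool_pos: [0.6032, -0.323, 0.015]
tool_rot: [-3.129, 0.027, 2.979]
contact_force: [0.4, 0.9, 0.6]
opening: 0.0779
```

Run:
```python
from h import *
plan([.6001,-.3203,.007],2.978,v=.03);print(monitor.observe()['qvel'],monitor.observe()['qpos'])
```

```text
t 10.0 p [ 0.6032 -0.323   0.015 ] rpy [-3.129   0.0267  2.9786] F [0.4 0.9 0.6] op 0.0779
1 [[[0.0035, 0.0022, 0.008], np.float64(0.0006)]]
[-5.38660844e-03  1.38077735e-01  1.49017143e-01  4.66828488e-05
 -3.40068894e-01 -6.02212613e-03] [-6.03496084e-01  8.18521985e-01  1.29503588e+00 -3.69514974e-05
  9.98530641e-01 -2.01110198e+00]
```

Emit:
carry_out(
  targets=[
    [[0.003,0.002,0.007],0],
  ],
)

```text
time: 10.12
tool_pos: [0.6005, -0.3206, 0.0075]
tool_rot: [-3.129, 0.026, 2.978]
contact_force: [0.5, 0.2, -0.0]
opening: 0.0778
```

Emit:
carry_out(
  targets=[
    [[0,0,0],0],
    [[0,0,0],0],
    [[0,0,0],0],
  ],
  fingers=0.6,
  grip_force=20,
)

```text
time: 10.5
tool_pos: [0.6014, -0.3209, 0.0094]
tool_rot: [-3.128, 0.028, 2.979]
contact_force: [0.3, -0.4, -1.0]
opening: 0.0601
```

Run:
```python
from h import *
st();snap('wrist','w11.png')
```

```text
t 10.5 p [ 0.6014 -0.3209  0.0094] rpy [-3.1282  0.0283  2.9787] F [ 0.3 -0.4 -1. ] op 0.0601
```

View pics/w11.png

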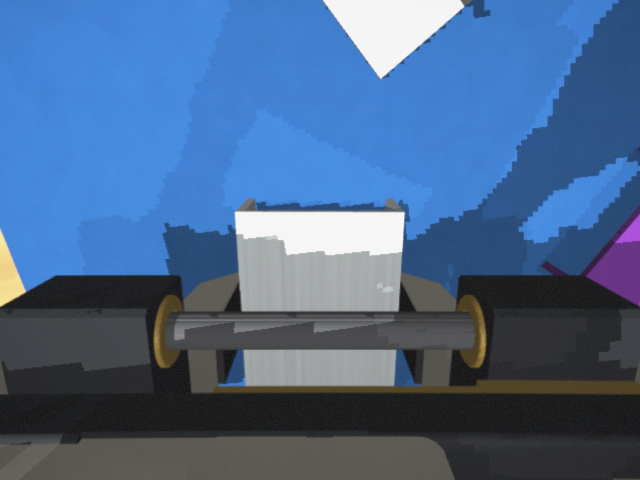

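Emit:
carry_out(
  targets=[
    [[0,0,-0.02],0],
    [[0,0,-0.05],0],
    [[0,0,-0.05],0],
    [[0,0,0],0],
  ],
)

```text
time: 11.05
tool_pos: [0.599, -0.3193, 0.1381]
tool_rot: [-3.126, 0.032, 2.979]
contact_force: [0.5, 0.0, -1.6]
opening: 0.0597
```

Run:
```python
from h import *
plan([.568,-.002,.13],1.871,v=.055)
```

```text
t 11.05 p [ 0.599  -0.3193  0.1381] rpy [-3.1265  0.0321  2.9787] F [ 0.5  0.  -1.6] op 0.0597
7 [[[0.0117, 0.044, 0.0012], np.float64(0.1582)], [[0.0185, 0.0416, 0.0012], np.float64(0.1582)], [[0.0248, 0.0382, 0.0012], np.float64(0.1582)], [[0.0305, 0.0338, 0.0012], np.float64(0.1582)], [[0.0355, 0.0286, 0.0012], np.float64(0.1582)], [[0.0395, 0.0226, 0.0012], np.float64(0.1582)], [[0.0426, 0.0161, 0.0012], np.float64(0.1582)]]
```

Emit:
carry_out(
  targets=[
    [[0.012,0.044,0],0.158],
    [[0.018,0.042,0],0.158],
    [[0.025,0.038,0],0.158],
    [[0.03,0.034,0],0.158],
    [[0.035,0.029,0],0.158],
    [[0.039,0.023,0],0.158],
    [[0.043,0.016,0],0.158],
    [[0,0,0],0],
  ],
)

```text
time: 12.05
tool_pos: [0.5714, 0.0072, 0.1323]
tool_rot: [3.118, 0.028, 1.833]
contact_force: [0.5, 0.0, -1.9]
opening: 0.0593
```

Run:
```python
from h import *
plan([.568,-.002,.06],1.871,v=.055);I=eyes.camera_info('wrist');snap('wrist','w12.png');np.save('w12.npy',I,allow_pickle=True)
```

```text
t 12.05 p [0.5714 0.0072 0.1323] rpy [3.1183 0.028  1.833 ] F [ 0.5  0.  -1.9] op 0.0593
2 [[[-0.004, -0.0028, 0.0361], np.float64(-0.019)], [[-0.004, -0.0029, 0.0361], np.float64(-0.019)]]
```

View pics/w12.png

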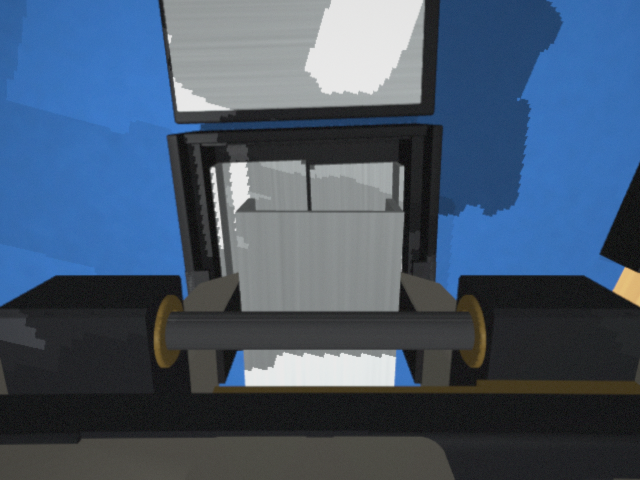

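```bash
cat >> h.py <<'E'
def plan2(p,yaw,n):
    s=st(); Rm=R.from_euler('xyz',s['tool_rot']).as_matrix(); print('zt',Rm[:,2].round(3))
    dy=(yaw-s['tool_rot'][2]+np.pi)%(2*np.pi)-np.pi
    print(n,'x',(Rm.T@(np.array(p)-s['tool_pos'])/n).round(4),'twist',round(-dy/n,4))
E
python3 - <<'E'
from h import *
np.set_printoptions(precision=4,suppress=True)
I=np.load('w12.npy',allow_pickle=True).item()
o=np.array([.567,.0005]);a=np.radians(107.2);X=np.array([np.cos(a),np.sin(a)]);Y=np.array([-X[1],X[0]])
s=onplane(I,[[308,168],[310,208]],.030);print(s)
for p in s: print((p[:2]-o)@X,(p[:2]-o)@Y)
b=onplane(I,[[171,136],[441,127]],.059); print('rail ends',b,b.mean(0),np.degrees(np.arctan2(*(b[1]-b[0])[[1,0]])))
t=monitor.observe()['tool_pos']; print('tcp',(t[:2]-o)@X,(t[:2]-o)@Y)
plan2([.568,-.002,.07],1.871,2)
E
```

```text
[[0.5552 0.044  0.03  ]
 [0.563  0.0193 0.03  ]]
0.045074221792624956 -0.0015652070561931121
0.019109821785675853 -0.0016862987478282394
rail ends [[0.4779 0.0451 0.059 ]
 [0.6194 0.088  0.059 ]] [0.5487 0.0666 0.059 ] 16.868932028955047
tcp 0.0034901924084941175 -0.006106484099190171
t 12.1 p [0.5718 0.0056 0.1324] rpy [3.1181 0.0289 1.8337] F [ 0.1 -0.8  0.2] op 0.0597
zt [ 0.03  -0.022 -0.999]
2 x [-0.0023 -0.0036  0.0312] twist -0.0186
```

Emit:
carry_out(
  targets=[
    [[-0.002,-0.003,0.031],-0.019],
    [[-0.002,-0.003,0.031],-0.019],
    [[0,0,0],0],
  ],
)

```text
time: 12.48
tool_pos: [0.5699, -0.0048, 0.0701]
tool_rot: [3.118, 0.032, 1.876]
contact_force: [0.3, 0.7, -0.4]
opening: 0.0602
```

Run:
```python
from h import *
plan2([.5693,-.0016,.042],1.871,2);I=eyes.camera_info('wrist');snap('wrist','w13.png');np.save('w13.npy',I,allow_pickle=True)
```

```text
t 12.47 p [ 0.5699 -0.0048  0.0701] rpy [3.1177 0.032  1.8755] F [ 0.3  0.7 -0.4] op 0.0602
zt [ 0.032 -0.023 -0.999]
2 x [ 0.0021 -0.0001  0.014 ] twist 0.0023
```

View pics/w13.png

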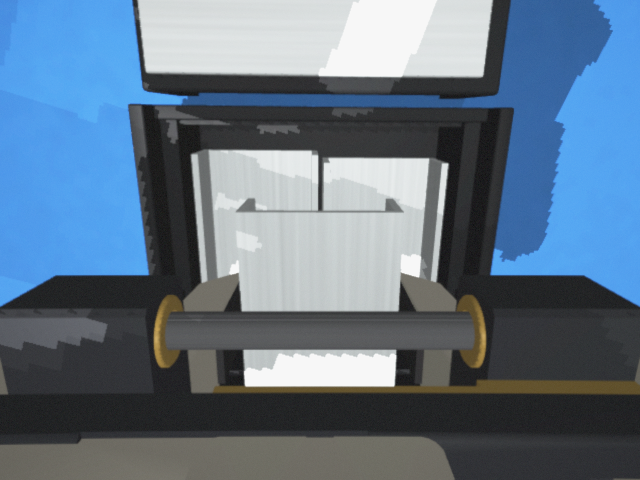

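Emit:
carry_out(
  targets=[
    [[0.002,0,0.014],0],
    [[0.002,0,0.014],0],
    [[0,0,0.01],0],
    [[0,0,0],0],
  ],
)

```text
time: 13.02
tool_pos: [0.5731, -0.0027, 0.0335]
tool_rot: [3.111, 0.035, 1.874]
contact_force: [0.1, -0.3, -0.1]
opening: 0.0598
```

Run:
```python
from h import *
plan2([.5693,-.0016,.018],1.871,2);I=eyes.camera_info('wrist');snap('wrist','w14.png')
```

```text
t 13.03 p [ 0.5731 -0.0027  0.0335] rpy [3.111  0.0351 1.8744] F [ 0.1 -0.3 -0.1] op 0.0598
zt [ 0.04  -0.024 -0.999]
2 x [ 0.0014 -0.0019  0.0076] twist 0.0017
```

View pics/w14.png

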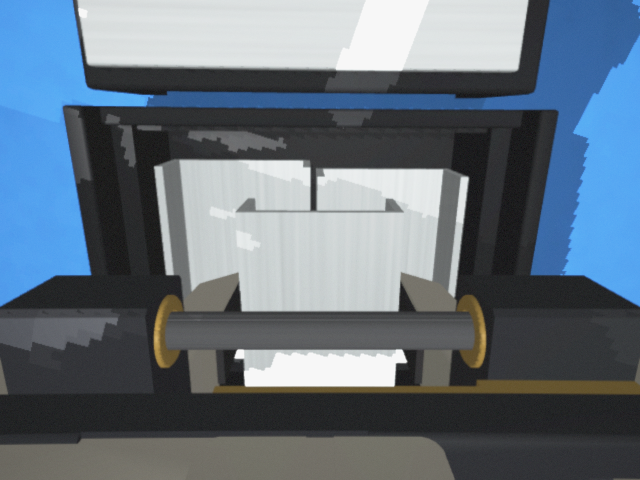

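Emit:
carry_out(
  targets=[
    [[0.001,-0.002,0.008],0],
    [[0.001,0,0.006],0],
  ],
)

```text
time: 13.32
tool_pos: [0.5721, -0.0017, 0.02]
tool_rot: [3.108, 0.036, 1.875]
contact_force: [-0.2, -0.1, -0.5]
opening: 0.06
```

Emit:
carry_out(
  targets=[
    [[0,0,0.003],0],
  ],
)

```text
time: 13.45
tool_pos: [0.5724, -0.0018, 0.0173]
tool_rot: [3.108, 0.037, 1.875]
contact_force: [-1.7, 1.0, 14.7]
opening: 0.0598
```

Run:
```python
from h import *
plan2([.5693,-.0016,.018],1.871,1);snap('wrist','w15.png')
```

```text
t 13.45 p [ 0.5724 -0.0018  0.0173] rpy [3.1081 0.0366 1.8748] F [-1.7  1.  14.7] op 0.0598
zt [ 0.043 -0.025 -0.999]
1 x [ 0.001  -0.0028 -0.0008] twist 0.0038
```

View pics/w15.png

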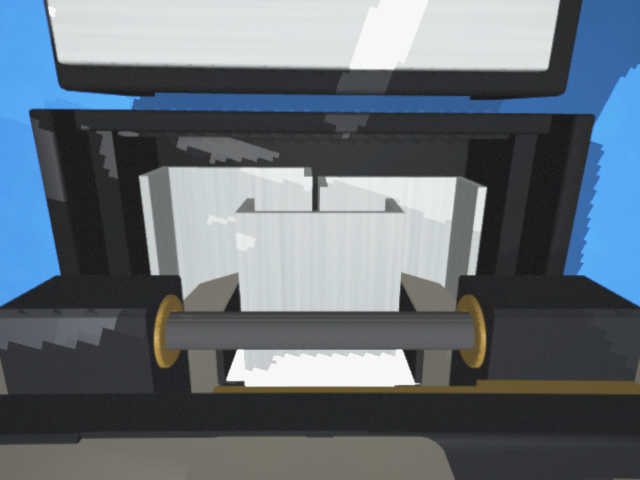

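Emit:
carry_out(
  targets=[
    [[0,0,0],0],
    [[0,0,0],0],
  ],
  fingers=0.27,
)

```text
time: 13.75
tool_pos: [0.5726, -0.0017, 0.0174]
tool_rot: [3.107, 0.037, 1.875]
contact_force: [0.9, 0.5, 0.4]
opening: 0.0668
```

Emit:
carry_out(
  targets=[
    [[0,0,-0.01],0],
    [[0,0,-0.03],0],
    [[0,0,-0.05],0],
    [[0,0,-0.06],0],
    [[-0.05,0,-0.03],0],
    [[-0.06,0,0],0],
    [[0,0,0],0],
  ],
)

```text
time: 14.62
tool_pos: [0.5984, -0.104, 0.2118]
tool_rot: [3.104, 0.04, 1.877]
contact_force: [-0.4, 0.3, -0.4]
opening: 0.0672
```

Run:
```python
from h import *
st();I=eyes.camera_info('wrist');snap('wrist','w16.png');np.save('w16.npy',I,allow_pickle=True)
snap('scene','c16.png')
a=cv2.imread('pics/c16.png');cv2.imwrite('pics/c16z.png',cv2.resize(a[205:405,200:440],None,fx=3,fy=3,interpolation=2))
```

```text
t 14.62 p [ 0.5984 -0.104   0.2118] rpy [3.1042 0.04   1.8772] F [-0.4  0.3 -0.4] op 0.0672
```

View pics/w16.png

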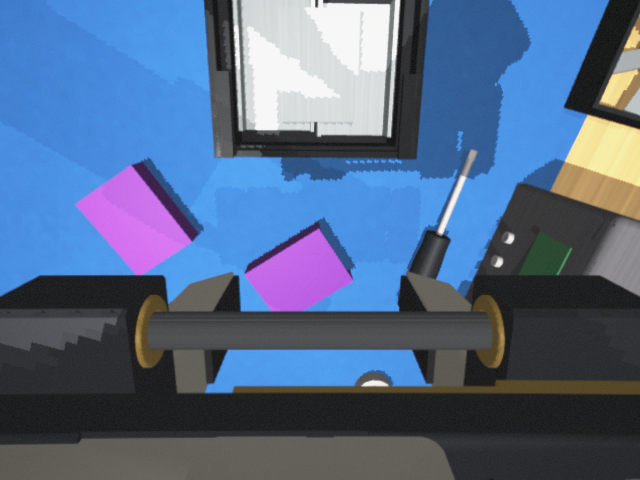

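View pics/c16z.png

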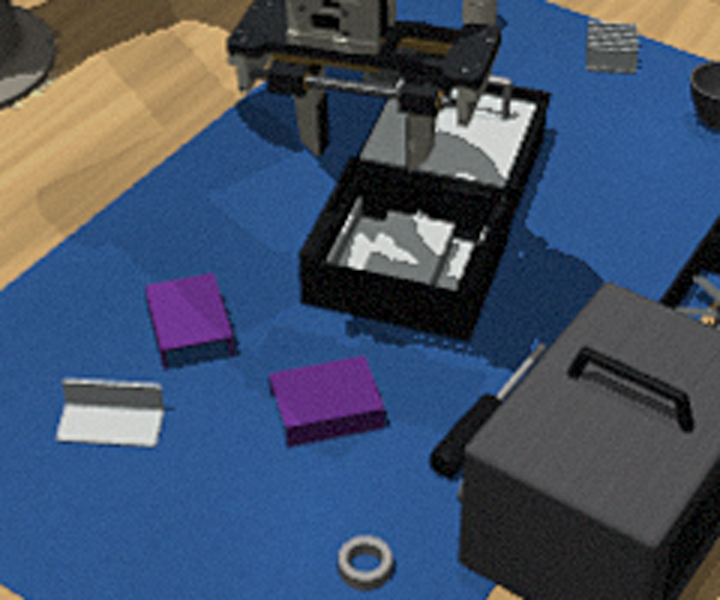

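Emit:
carry_out(
  targets=[
    [[0.05,0,-0.02],0],
    [[0.04,0,0],0],
    [[0,0,0],0],
  ],
)

```text
time: 15.1
tool_pos: [0.5664, -0.009, 0.2275]
tool_rot: [3.108, 0.035, 1.882]
contact_force: [0.5, -0.3, 0.3]
opening: 0.0669
```

Run:
```python
from h import *
st();I=eyes.camera_info('wrist');snap('wrist','w17.png');np.save('w17.npy',I,allow_pickle=True);snap('side','s17.png')
a=cv2.imread('pics/s17.png');cv2.imwrite('pics/s17z.png',cv2.resize(a[200:325,240:375],None,fx=4.5,fy=4.5,interpolation=2))
```

```text
t 15.1 p [ 0.5664 -0.009   0.2275] rpy [3.1077 0.0351 1.8822] F [ 0.5 -0.3  0.3] op 0.0669
```

View pics/w17.png

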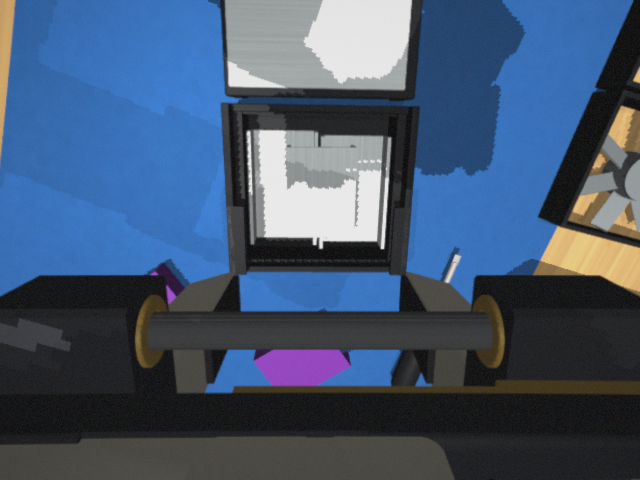

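View pics/s17z.png

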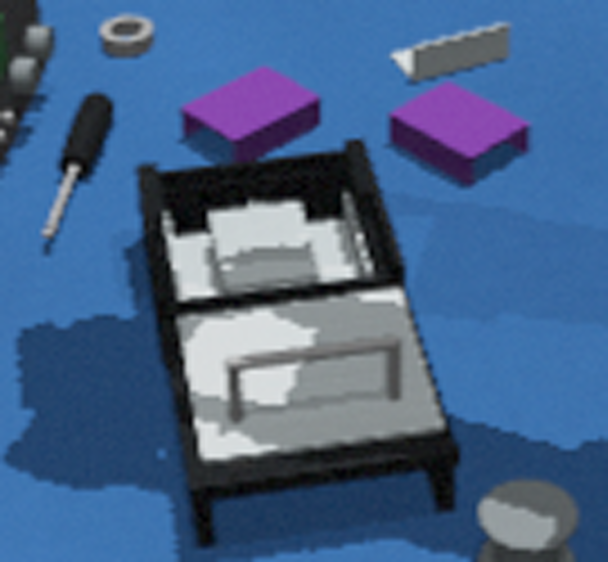

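Run:
```python
from h import *
np.set_printoptions(precision=4,suppress=True)
I=np.load('w17.npy',allow_pickle=True).item();D=eyes.camera_info('side')
o=np.array([.567,.0005]);a=np.radians(107);X=np.array([np.cos(a),np.sin(a)]);Y=np.array([-X[1],X[0]])
P=onplane(I,[[287,147],[357,146],[357,238],[288,238]],.033)
print('channel',[(round(float((p[:2]-o)@X),4),round(float((p[:2]-o)@Y),4)) for p in P])
z=lambda *p:[[240+u/4.5,200+v/4.5] for u,v in p]
P=onplane(D,z((182,318),(403,290),(443,432),(200,460)),.051)
print('lid',[(round(float((p[:2]-o)@X),4),round(float((p[:2]-o)@Y),4)) for p in P])
P=onplane(D,z((208,208),(303,200)),.033)
print('chan far',[(round(float((p[:2]-o)@X),4),round(float((p[:2]-o)@Y),4)) for p in P])
im=cv2.imread('pics/w17.png');cv2.imwrite('pics/w17z.png',cv2.resize(im[90:280,210:430],None,fx=3,fy=3,interpolation=2))
```

```text
channel [(0.0353, 0.0263), (0.0369, -0.033), (-0.045, -0.0365), (-0.0453, 0.0261)]
lid [(0.0887, -0.0638), (0.0898, 0.07), (0.2182, 0.0669), (0.2128, -0.0677)]
chan far [(-0.0432, -0.0335), (-0.0389, 0.0287)]
```

View pics/w17z.png

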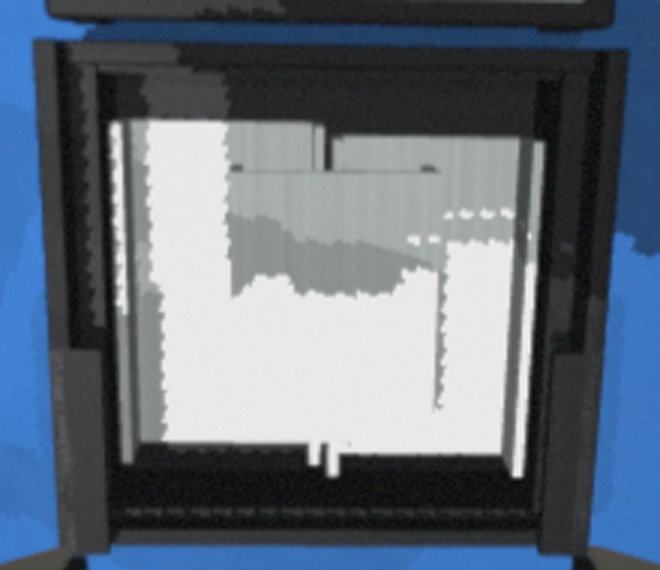

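Run:
```python
from h import *
st();print(order.hand_in())
```

```text
t 15.2 p [ 0.5677 -0.0114  0.2276] rpy [3.1067 0.0365 1.8799] F [-0.1 -0.9  0.2] op 0.0671
the job is handed in; nothing more can be done
None
```

The caddy is open, the channel is nested over the two trays, and I handed the job in at about 15.2 s. The hand-in gives no verdict.

- **Lid:** I gripped the bail across its bar with the tool upright, because the moves offered no way to lean the fingers. I raised it 11 mm, slid it out over the lip, lifted it once it was clear of the rail lips, and set it on the rest. The last check put its centre at about caddy x 152, y 1 mm, lying flat.
- **Channel:** I picked the white channel up by its flanges, turned it in line with the caddy and lowered it until about 15 N of contact at the expected height. The last wrist picture shows it over the seam with one flange in each trough. Its centre is at about caddy (-4, -4) mm, and its size comes out right (80–82 x 59–63 mm) for a web top at z 33 mm.
- **Bystanders:** none looked moved in the last pictures. I did not measure them again, and the bottle was not in the last views I enlarged.

- **Disagreements:** the first scene and side readings differed by up to 12 mm when I read pixels by eye. Masks brought most points to within about 6 mm, and I grasped on wrist-camera readings.
- **Tool tilt:** it drifted by about 2.7 degrees while I carried and placed the channel, and the interface offered no turn to correct it. The channel looked level after release.

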